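Set a clamp screw to a sliding fit on a brass bar

TASK

One of the two blue bench clamps has a brass bar lying in its channel: push the bar fully home along the channel against the steel stop plate. Then turn that clamp's black wing screw clockwise until it seats, back it off a quarter turn so that the bar becomes a sliding fit, and finish while still holding the screw still in your grip at that setting. Leave the empty clamp's screw and everything else on the bench alone.

Things in the scene. Friction and masses are not known exactly. Their poses are not given: they have to be found in the camera images.
- work_clamp: Blue bench clamp bolted down (fixed), the one with the brass bar; it may stand left or right. Origin: on the screw's vertical axis at bench level, z up. Base plate x -40 to +70, y -90 to +45 mm, top at z 20. On it a channel runs along y at x = 0. A column (x +35 to +65, 36 mm wide) carries a 36 mm wide arm over the channel (x -18 to +65, z 85 to 105 mm), the black wing screw on top
- spare_clamp: The empty clamp, of the same shape, size and axes as the work clamp. Fixed; not to be used.
- bar: Loose brass bar, 130 mm long (its y), 20 wide (x), 16 high, 0.25 to 0.5 kg, lying in the work clamp's channel along the clamp's y. Origin: centre of its underside. It starts 20 to 45 mm short of the stop, its -y end overhanging the base plate. Home, its origin is at y = -30 mm in the clamp's frame, its -y end 5 mm past the plate. It slides at 1 to 4 N; the clamp's foot never grips it.
- bar_push_end (a point): Centre of the bar's -y end face (the end away from the stop plate), 8 mm above the bar's underside, 28 mm above the bench. Axes as the bar's; push it to +y.
- stop (a point): Face of the upright steel stop plate (40 mm wide, top 44 mm above the bench) that closes the channel's +y end; 28 mm above the bench, 35 mm along +y from the clamp's axis. Axes as the work clamp's. The channel is 23 mm wide between steel ribs 6 mm wide and 8 mm high on the base plate (to z 28).
- screw (a joint): Turn of the work screw, rad, growing clockwise seen from above. It seats on a hard stop at 3.14; starts at 0.5 to 1.7; other hard stop at 0. Friction about 0.06 N m: it stays where left, and does not rise or sink. At 0 the white-marked end points along the clamp's +x, seated along -x (away from the column), a quarter turn back along -y (wing parallel to the bar).
- screw_grip (a point): Grip point on the work screw's axis, 146 mm above the bench. The wing is an upright black plate 44 mm long (point x), 12 thick (y), 36 high, from 14 mm above this point to 22 below, on a 12 mm stem; the clamp's arm and a brass boss begin 36 mm below. The point turns with the screw: x points to the wing's white-marked end.
- screw_mark (a point): The top edge of the white-marked end of the work screw's wing, 22 mm from its axis.
- spare_screw (a joint): Turn of the empty clamp's wing screw, rad. Leave alone.
- spare_screw_mark (a point): The top edge of the white-marked end of the empty clamp's wing, 22 mm from its axis, 160 mm above the bench.
- hammer: Loose hammer with a wooden handle lying on the bench, a bystander.
- saw_frame: Loose jeweller's saw frame, 80 x 250 mm, lying flat, 28 mm high, a bystander. Origin near its wooden handle's ferrule end, on the blade line.
- ring_clamp: Loose wooden ring clamp, 125 x 29 x 24 mm, a bystander.
- amber_jar: Loose amber glass jar, 52 mm across, 75 mm high, a bystander.
- wood_block: Loose dark wood block, 45 x 32 x 30 mm, a bystander.
- tin: Loose round tin, 60 mm across, 50 mm high, a bystander.
Things that resemble listed ones, but are neither listed nor needed, are in the scene too. Of the things like the bar, leave any that is purple or turquoise; of the rest the smaller one is meant.

How it is judged:
On the way, in this order (a step that is already met when the one before it is completed fails the run):
1. the bar is home against the stop plate (y of bar in the frame of work_clamp above -0.034 m and x of bar in the frame of work_clamp between -0.006 and 0.006 m and z of bar in the frame of work_clamp between 0.016 and 0.024 m), for 0.2 s.
2. with the bar home, the screw is turned clockwise until it seats (within 0.08 rad) (all of step 1 and value of joint screw above 3.06 rad), for 0.1 s.
At the end, for the whole second after the job is handed in: The screw stands a quarter turn (1.57 rad, within 0.26 either way) short of its seat, at rest, gripped between the fingers (contact over 2 N, grasp point within 30 mm of the wing's grip point), and the bar lies in the channel within 4 mm of the stop plate (all of step 1 and value of joint screw between 1.3108 and 1.8308 rad and velocity of joint screw between -0.1 and 0.1 rad/s and contact force between the fingers and screw_c1 above 2 N and distance between the grasp point and screw_grip below 0.03 m); the arm keeps its last pose, push and grip.
It fails at once if the empty clamp's screw is turned (its mark moves over 6 mm) (distance of spare_screw_mark from where it was at the start of the episode above 0.006 m).
It fails at once if another thing on the bench is pushed away (over 20 mm) (distance of any of hammer, saw_frame, ring_clamp, amber_jar, wood_block, tin from where it was at the start of the episode above 0.02 m).
It also fails if it takes over 58 s, if anything falls off the work surface, if the arm or the gripper's body presses on something with over 40 N, if the wrist force passes 120 N, or if a joint passes its speed limit or range.

ROBOT

A 7-joint arm with a two-finger parallel gripper is mounted at the origin on the work surface. World frame = base frame: x ahead of the robot, y to its left, z up, the work surface at z = 0. Lengths are in m, angles in rad, forces in N, time in s.
With the tool pointing down it reaches from about 0.4 to 0.85 m from the base axis. Payload 10.4 kg.
Tool frame: the origin (TCP) lies at the centre of the arm's flange, where the gripper is bolted on; the fingertips stand 182 mm ahead of it and the grasp point (between the pads) lies 164 mm ahead of it; z points along the fingers, y is the line along which they close (so a half turn about z gives the same grasp; the last joint's range is limited). The gripper opens to 87 mm and grips with 3 to 60 N. Pads are 19 mm wide; open, the fingers measure 117 mm over their backs; the gripper's body (75 mm by 190 mm) begins 51 mm behind the grasp point.
Start: joints at [-1.134, 0.332, -0.065, 1.46, 0.022, 1.35, -0.088], TCP at [0.277, 0.56, 0.405] pointing down, gripper open.
Joint ranges: [-2.6, 2.6], [-0.5, 2.12], [-1.47, 1.34], [0.16, 2.42], [-1.27, 4.41], [0.06, 2.06], [-2.6, 2.6]. Speed limits (rad/s): [2.22, 2.22, 2.79, 2.79, 3.14, 3.14, 3.14].

INTERFACE

Orientations are given as a 3x3 rotation matrix whose columns are the frame's x, y, z axes.
In Python, from station import r, imaging, workorder gives the robot as it stands.
- The arm moves only by the shell command python3 -m inch 'ROWS' [FORCE]. ROWS is JSON, a list of rows, each an object of numbers: "dx", "dy", "dz": the shift along the tool's x, y, z in mm; "spin": the turn about the tool's z in rad; "jaw": the finger opening in mm, from 0 to 87. In form: [{"dx": .., "dy": .., "dz": .., "spin": .., "jaw": ..}, ...]. A call has 1 to 12 rows; each row shifts and turns the commanded pose from where the row before left it, along the tool's axes as they then stand; what a row does not reach is not made up. A row lasts 1/12 s, in which the tool goes at most 41.7 mm and 7.16 degrees, less where a joint would pass 70% of its speed; a pose out of reach is approached as far as the arm can. A call is refused whole if a number of a shift passes 41.7 or a number of a turn 0.125, either way. A call with a gripper value outside its range is refused whole. The fingers move at their own pace and stop on an object; FORCE is the grip in N (left out, the last holds). Time passes only in rows, so rows that do not move let the fingers close. It gives the time, the measured TCP pose, the force, the opening and the grip force at its end, in the units of the state.
- r.read_state(): the state, without advancing time (a new reading comes with each control period).
- imaging.camera(name): name is "side" or "top" or "wrist"; returns a dict with "color" (480x640x3 uint8, red, green, blue), "K" (3x3 intrinsics, pixels), "R" (3x3) and "t" (3): a world point X has camera coordinates R X + t. Camera axes: x right, y down, z forward; pixel columns grow to the right and rows downward; lengths in m; the calibration is good to about 2 mm. A picture is of the moment at which its call begins. There is no depth.
- workorder.finish_job(): hands the job in; it is judged then, once.
The state is a dict: "clock": time; "joints": joint angles; "qd": joint speeds; "effort": joint torques, N m; "eef_pos": TCP position; "tcp_rot": TCP orientation; "wrist_force": force on the tool from outside, world axes, zero at the start; "wrist_torque": the same for the moment, N m; "gripper_width": opening from 0.0 (shut) to 1.0 (fully open); "grasp_force": force on a finger pad.
Only numpy, scipy, OpenCV 4.12 (cv2) and the standard library are available. Lean on these libraries where they do the work, as an engineer would, in place of code of your own. Each camera call takes 0.05 s, during which the arm holds its last target. There are 200 camera calls.

## Working session

There is one attempt and no reset: what is moved stays moved. The work goes in short steps, Python scripts to look and compute and a shell command to move; the robot and the scene stay as the last step left them, time stands still between calls to the robot, and variables do not carry over. Pictures are saved under pics/ and viewed, at most 10 in all, crops included, and the job is handed in when it is done.

```bash
mkdir -p pics; ls; python3 - <<'E'
from station import r, imaging
import cv2
for n in ("top","side"):
    c=imaging.camera(n); cv2.imwrite(f"pics/{n}0.png",c["color"][:,:,::-1]); print(n,c["K"].round(1).tolist(),c["R"].round(3).tolist(),c["t"].round(3).tolist())
s=r.read_state(); print(s)
E
```

```text
pics
top [[578.6, 0.0, 320.5], [0.0, 578.6, 243.6], [0.0, 0.0, 1.0]] [[0.016, -1.0, -0.004], [-0.988, -0.015, -0.156], [0.156, 0.006, -0.988]] [0.064, 0.498, 1.406]
side [[485.1, 0.0, 326.7], [0.0, 485.1, 238.0], [0.0, 0.0, 1.0]] [[-0.984, -0.179, -0.003], [-0.089, 0.505, -0.859], [0.155, -0.845, -0.512]] [0.455, 0.117, 1.546]
{'clock': 0.1, 'joints': array([-1.13361631,  0.33280408, -0.06471672,  1.4608511 ,  0.0215989 ,
        1.34989427, -0.08848317]), 'qd': array([ 0.0007524 ,  0.00052113,  0.00170121, -0.00362922, -0.00221935,
       -0.00031883,  0.00089016]), 'effort': array([ 9.46139517e-04, -6.24547148e+01,  2.42370134e-02, -3.90718138e+01,
       -6.13460178e-02,  3.64597770e-02,  8.96815141e-05]), 'eef_pos': array([0.27727946, 0.55999952, 0.40403924]), 'tcp_rot': array([[-8.96172992e-01,  4.43704523e-01, -5.14275439e-04],
       [ 4.43704818e-01,  8.96172254e-01, -1.15173842e-03],
       [-5.01521644e-05, -1.26034335e-03, -9.99999205e-01]]), 'wrist_force': array([-0.06652158,  0.33160368, -0.14015137]), 'wrist_torque': array([-0.01472232, -0.03896308, -0.01013709]), 'grasp_force': 0.0, 'gripper_width': 0.9966548648651636}
```

View pics/top0.png

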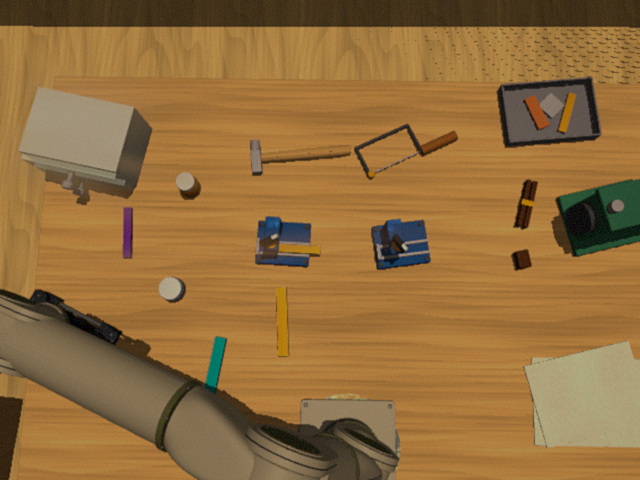

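View pics/side0.png

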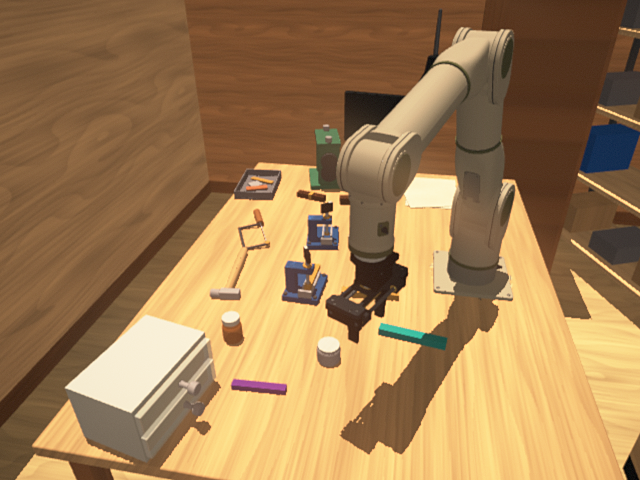

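The top view shows the clamps at (284,243) and (402,244). Things like the bar are: brass in the left clamp's channel (300,250), longer brass on the bench (282,322), orange in the tray (567,113), purple (127,232) and turquoise (216,363). The one in the left clamp fits: it is brass, smaller than the bench one, and lies in a channel. I'll confirm that in an enlarged crop.

```bash
cat > h.py <<'E'
import numpy as np, cv2
from station import r, imaging
def ray(c,uv,z):
    d=c["R"].T@np.linalg.inv(c["K"])@np.array([uv[0],uv[1],1.]); o=-c["R"].T@c["t"]
    return o+d*(z-o[2])/d[2]
def proj(c,X):
    p=c["K"]@(c["R"]@np.asarray(X,float)+c["t"]); return p[:2]/p[2]
def mask(c,lo,hi,box=None):
    m=cv2.inRange(cv2.cvtColor(c["color"],cv2.COLOR_RGB2HSV),lo,hi)
    if box: 
        k=np.zeros_like(m); x0,y0,x1,y1=box; k[y0:y1,x0:x1]=255; m&=k
    return m
def big(m):
    cs,_=cv2.findContours(m,cv2.RETR_EXTERNAL,cv2.CHAIN_APPROX_NONE); return max(cs,key=cv2.contourArea)
def crop(c,box,s,name):
    x0,y0,x1,y1=box
    cv2.imwrite(name,cv2.resize(c["color"][y0:y1,x0:x1,::-1],None,fx=s,fy=s,interpolation=cv2.INTER_CUBIC))
E
python3 - <<'E'
from h import *
t=imaging.camera("top"); s=imaging.camera("side")
a=cv2.resize(t["color"][205:280,240:340],None,fx=6,fy=6,interpolation=cv2.INTER_CUBIC)
b=cv2.resize(s["color"][235:310,270:340],None,fx=6,fy=6,interpolation=cv2.INTER_CUBIC)[:450,:]
im=np.hstack([a,b]); print(im.shape); im=cv2.resize(im,(800,int(im.shape[0]*800/im.shape[1]))); cv2.imwrite("pics/crop1.png",im[:,:,::-1])
m=mask(t,(100,120,40),(125,255,255),(240,205,330,280))
q=big(m); rect=cv2.minAreaRect(q); print("blue",rect)
for p in cv2.boxPoints(rect): print(p, ray(t,p,0.02).round(4), ray(t,p,0).round(4))
m=mask(t,(15,150,120),(28,255,255),(265,235,330,262)); q=big(m); rect=cv2.minAreaRect(q); print("bar",rect)
for p in cv2.boxPoints(rect): print(p, ray(t,p,0.036).round(4))
m=mask(t,(15,170,120),(28,255,255),(270,280,300,362)); q=big(m); rect=cv2.minAreaRect(q); print("bar2",rect)
E
```

```text
(450, 1020, 3)
blue ((269.5, 225.5), (17.0, 21.0), 90.0)
[259. 217.] [0.5665 0.2298 0.02  ] [0.5705 0.2321 0.    ]
[280. 217.] [0.5673 0.1763 0.02  ] [0.5714 0.1778 0.    ]
[280. 234.] [0.5233 0.1751 0.02  ] [0.5268 0.1766 0.    ]
[259. 234.] [0.5225 0.2284 0.02  ] [0.526  0.2307 0.    ]
bar ((304.0, 248.0), (26.0, 50.0), 90.0)
[279. 235.] [0.5179 0.1763 0.036 ]
[329. 235.] [0.5198 0.0508 0.036 ]
[329. 261.] [0.4541 0.05   0.036 ]
[279. 261.] [0.4522 0.1745 0.036 ]
bar2 ((282.5440673828125, 322.0379943847656), (17.77007484436035, 74.06015014648438), 2.0825653076171875)
```

View pics/crop1.png

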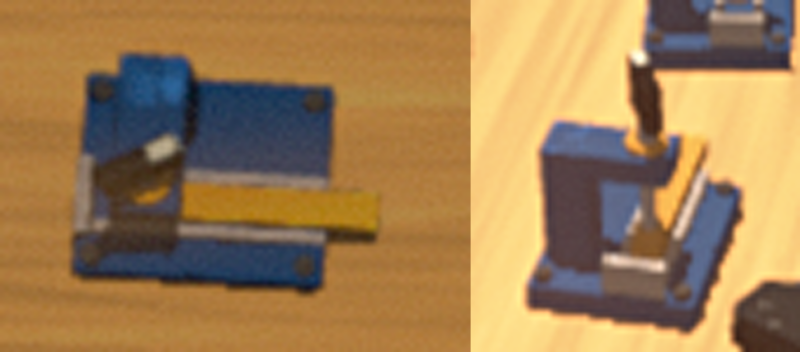

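The crop shows the brass bar in the left clamp's channel, with its right end at about (320.5,250.7) full-scale. The base plate corners are at about (258.7,220.5), (310.8,223.5), (308.4,266.2) and (255.5,263.6), and the white mark is at about (275,237), pointing up and right. This clamp is the work clamp.

```bash
python3 - <<'E'
from h import *
t=imaging.camera("top"); s=imaging.camera("side")
P=np.array([ray(t,p,0.02) for p in [(258.7,220.5),(310.8,223.5),(308.4,266.2),(255.5,263.6)]])[:,:2]
M=np.array([(70,45),(70,-90),(-40,-90),(-40,45)])/1000.
mc=M.mean(0);pc=P.mean(0);A=(M-mc).T@(P-pc)
th=np.arctan2(A[0,1]-A[1,0],A[0,0]+A[1,1]); R=np.array([[np.cos(th),-np.sin(th)],[np.sin(th),np.cos(th)]])
o=pc-R@mc; print("yaw",th,"origin",o, "resid mm",((M@R.T+o-P)*1000).round(1).tolist())
e=R.T@(ray(t,(320.4,250.2),0.036)[:2]-o); print("bar end in clamp",e)
print("mark in clamp", R.T@(ray(t,(275.1,236.9),0.16)[:2]-o))
# boss/screw top checks
for n,c in(("top",t),("side",s)): print(n,[proj(c,[*o,z]).round(1) for z in (.11,.16)], proj(c,[*(R@[0,-.13]+o),.028]))
W=imaging.camera("wrist"); print(W["K"][0,0],W["R"].round(3).tolist(),W["t"])
for n,c in(("side",s),("top",t)):
    m=mask(c,(100,90,30),(125,255,255)); k,_=cv2.findContours(m,cv2.RETR_EXTERNAL,cv2.CHAIN_APPROX_NONE)
    print(n,[(cv2.boundingRect(q)) for q in k if cv2.contourArea(q)>80])
E
```

```text
yaw -0.03883802545524036 origin [0.48535467 0.18905574] resid mm [[-0.3, 1.0], [0.2, -1.0], [-0.3, -0.8], [0.4, 0.8]]
bar end in clamp [ 0.0001679  -0.11732169]
mark in clamp [ 0.00728552 -0.01349661]
top [array([270.9, 243.1]), array([269. , 239.7])] [325.44912888 250.99499235]
side [array([307.2, 263.9]), array([306.8, 249.3])] [318.01087797 263.04322233]
401.79854164454764 [[0.443, 0.897, 0.0], [0.855, -0.422, 0.301], [0.27, -0.133, -0.954]] [-0.62422995 -0.03737816  0.39241633]
side [(580, 124, 60, 49)]
top [(261, 257, 47, 9), (377, 254, 53, 15), (405, 243, 23, 10), (386, 220, 40, 22), (258, 217, 52, 21)]
```

```bash
python3 -m inch '[{"spin":0.12,"jaw":0},{"spin":0.12,"jaw":0},{"spin":0.12,"jaw":0},{"spin":0.12,"jaw":0},{"spin":0.12,"jaw":0},{"spin":0.12,"jaw":0},{"spin":0.12,"jaw":0},{"spin":0.12,"jaw":0},{"spin":0.12,"jaw":0},{"spin":0.068,"jaw":0},{"jaw":0}]' 20
cat > rel.py <<'E'
# python3 rel.py cx cy z : tool-axis shift (mm) to bring TCP to clamp-frame (cx,cy mm), height z mm; spin to make tool x = clamp +y rotated by a (rad)
import sys; from h import *
O=np.array([0.4854,0.1891]); YAW=-0.0388
s=r.read_state(); cx,cy,z=map(float,sys.argv[1:4]); a=float(sys.argv[4]) if len(sys.argv)>4 else 0
Rm=np.array([[np.cos(YAW),-np.sin(YAW)],[np.sin(YAW),np.cos(YAW)]])
g=np.array([*(O+Rm@[cx/1000,cy/1000]),z/1000]); T=s["tcp_rot"]
psi=np.arctan2(T[1,0],T[0,0]); d=(psi-(YAW+np.pi/2+a)+np.pi)%(2*np.pi)-np.pi
p=Rm.T@(s["eef_pos"][:2]-O)*1000
print("t %.2f clampxy %s z %.1f"%(s["clock"],p.round(1),s["eef_pos"][2]*1000),"need tool mm",(T.T@(g-s["eef_pos"])*1000).round(1),"spin",round(d,3),"F",s["wrist_force"].round(1),"Tz",s["wrist_torque"].round(2),"grip",round(s["grasp_force"],1),"w",round(s["gripper_width"]*87,1),"q",s["joints"].round(2), "zaxis",T[:,2].round(3))
E
python3 rel.py 0 -145 350
```

```text
t 0.35 clampxy [-222.3  362.7] z 404.6 need tool mm [-410.3 -372.5   54.7] spin 1.15 F [-0.6 -0.3  0.1] Tz [ 0.02 -0.01  0.  ] grip 0.0 w 86.9 q [-1.13  0.33 -0.06  1.46  0.02  1.35 -0.09] zaxis [-0. -0. -1.]schema error: expected keys dx, dy, dz, spin, jaw
```

```bash
python3 -m inch '[{"dx":0,"dy":0,"dz":0,"spin":0.12,"jaw":0},{"dx":0,"dy":0,"dz":0,"spin":0.12,"jaw":0},{"dx":0,"dy":0,"dz":0,"spin":0.12,"jaw":0},{"dx":0,"dy":0,"dz":0,"spin":0.12,"jaw":0},{"dx":0,"dy":0,"dz":0,"spin":0.12,"jaw":0},{"dx":0,"dy":0,"dz":0,"spin":0.12,"jaw":0},{"dx":0,"dy":0,"dz":0,"spin":0.12,"jaw":0},{"dx":0,"dy":0,"dz":0,"spin":0.12,"jaw":0},{"dx":0,"dy":0,"dz":0,"spin":0.12,"jaw":0},{"dx":0,"dy":0,"dz":0,"spin":0.068,"jaw":0},{"dx":0,"dy":0,"dz":0,"spin":0,"jaw":0}]' 20
python3 rel.py 0 -145 350
```

```text
clock: 1.27
eef_pos: [0.2773, 0.5601, 0.4047]
tcp_rot: [[0.04, 0.999, 0.0], [0.999, -0.04, 0.0], [0.0, 0.0, -1.0]]
wrist_force: [0.1, -0.9, -0.1]
gripper_width: 0.247
grasp_force: 0.0
t 1.27 clampxy [-222.4  362.7] z 404.7 need tool mm [-507.4  223.1   54.7] spin -0.001 F [ 0.1 -0.9 -0.1] Tz [-0.09  0.04  0.04] grip 0.0 w 21.5 q [-1.25  0.33  0.09  1.47 -0.03  1.35 -1.2 ] zaxis [ 0.  0. -1.]
```

```bash
python3 -m inch '[{"dx":-36,"dy":16,"dz":0,"spin":0,"jaw":0},{"dx":-36,"dy":16,"dz":0,"spin":0,"jaw":0},{"dx":-36,"dy":16,"dz":0,"spin":0,"jaw":0},{"dx":-36,"dy":16,"dz":0,"spin":0,"jaw":0},{"dx":-36,"dy":16,"dz":0,"spin":0,"jaw":0},{"dx":-36,"dy":16,"dz":0,"spin":0,"jaw":0},{"dx":-36,"dy":16,"dz":0,"spin":0,"jaw":0},{"dx":-36,"dy":16,"dz":0,"spin":0,"jaw":0},{"dx":-36,"dy":16,"dz":0,"spin":0,"jaw":0},{"dx":-36,"dy":16,"dz":0,"spin":0,"jaw":0},{"dx":-36,"dy":16,"dz":0,"spin":0,"jaw":0},{"dx":0,"dy":0,"dz":0,"spin":0,"jaw":0}]'
python3 rel.py 0 -145 350
```

```text
clock: 2.27
eef_pos: [0.4409, 0.1505, 0.4053]
tcp_rot: [[0.044, 0.999, 0.002], [0.999, -0.044, -0.001], [-0.001, 0.002, -1.0]]
wrist_force: [0.0, -0.3, 0.1]
gripper_width: 0.008
grasp_force: 0.0
t 2.27 clampxy [-43.  -40.3] z 405.3 need tool mm [-104.4   43.4   55.4] spin -0.005 F [ 0.  -0.3  0.1] Tz [-0.17  0.1  -0.04] grip 0.0 w 0.7 q [-0.84 -0.04  0.4   1.88  0.02  1.3  -0.48] zaxis [ 0.002 -0.001 -1.   ]
```

```bash
python3 -m inch '[{"dx":-35,"dy":15,"dz":0,"spin":0,"jaw":0},{"dx":-35,"dy":15,"dz":0,"spin":0,"jaw":0},{"dx":-35,"dy":13,"dz":0,"spin":0,"jaw":0},{"dx":0,"dy":0,"dz":30,"spin":0,"jaw":0},{"dx":0,"dy":0,"dz":30,"spin":0,"jaw":0},{"dx":0,"dy":0,"dz":30,"spin":0,"jaw":0},{"dx":0,"dy":0,"dz":30,"spin":0,"jaw":0},{"dx":0,"dy":0,"dz":30,"spin":0,"jaw":0},{"dx":0,"dy":0,"dz":0,"spin":0,"jaw":0},{"dx":0,"dy":0,"dz":0,"spin":0,"jaw":0}]'
python3 rel.py 0 -145 204
python3 - <<'E'
from h import *
w=imaging.camera("wrist");t=imaging.camera("top")
im=np.hstack([w["color"],cv2.resize(t["color"][190:310,220:380],(640,480),interpolation=cv2.INTER_CUBIC)]); cv2.imwrite("pics/b.png",cv2.resize(im,(800,300))[:,:,::-1])
E
```

```text
clock: 3.1
eef_pos: [0.4773, 0.0514, 0.2544]
tcp_rot: [[0.035, 0.999, -0.002], [0.999, -0.035, -0.001], [-0.001, -0.002, -1.0]]
wrist_force: [0.8, 1.0, 0.9]
gripper_width: 0.005
grasp_force: 0.0
t 3.10 clampxy [  -2.7 -137.9] z 254.4 need tool mm [-7.   2.8 50.4] spin 0.003 F [0.8 1.  0.9] Tz [-0.07  0.03 -0.01] grip 0.0 w 0.4 q [-0.7   0.17  0.54  2.03 -0.1   0.97 -0.14] zaxis [-0.002 -0.001 -1.   ]
```

View pics/b.png

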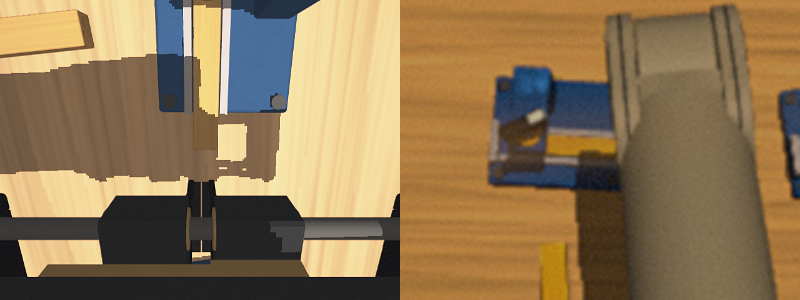

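The wrist view shows the bar's end at about (205,152) of the half-size picture, just ahead of the closed fingers (201,180). The clamp plate is aligned with it. I'll cast that ray and look at the screw as well.

```bash
python3 - <<'E'
from h import *
w=imaging.camera("wrist")
O=np.array([0.4854,0.1891]);Y=-.0388;Rm=np.array([[np.cos(Y),-np.sin(Y)],[np.sin(Y),np.cos(Y)]])
f=lambda uv,z:(Rm.T@(ray(w,uv,z)[:2]-O)*1000).round(1)
print("bar end",f((205*1.6,152*1.6),.036),"plate corners",f((159*1.6,110*1.6),.02),f((286*1.6,111*1.6),.02))
E
python3 rel.py 0 -145 204
```

```text
bar end [   1.9 -119.4] plate corners [-37.8 -86.5] [ 72. -87.]
t 3.25 clampxy [  -1.5 -137.7] z 256.7 need tool mm [-7.3  1.4 52.7] spin 0.002 F [-0.1 -0.2  1.1] Tz [-0.07  0.05  0.06] grip 0.0 w 0.1 q [-0.7   0.17  0.54  2.03 -0.1   0.97 -0.14] zaxis [ 0.003  0.001 -1.   ]
```

```bash
python3 -m inch '[{"dx":-4,"dy":2,"dz":20,"spin":0,"jaw":0},{"dx":0,"dy":0,"dz":20,"spin":0,"jaw":0},{"dx":0,"dy":0,"dz":12,"spin":0,"jaw":0},{"dx":0,"dy":0,"dz":0,"spin":0,"jaw":0},{"dx":0,"dy":0,"dz":0,"spin":0,"jaw":0}]'
python3 rel.py 1 -104.5 204
```

```text
clock: 3.67
eef_pos: [0.48, 0.0474, 0.2039]
tcp_rot: [[0.037, 0.999, 0.001], [0.999, -0.037, 0.0], [0.0, 0.001, -1.0]]
wrist_force: [0.3, 0.3, -0.3]
gripper_width: 0.007
grasp_force: 0.0
t 3.67 clampxy [ 1.000e-01 -1.418e+02] z 203.9 need tool mm [37.3  0.9 -0.1] spin 0.002 F [ 0.3  0.3 -0.3] Tz [-0.13  0.02  0.02] grip 0.0 w 0.6 q [-0.66  0.27  0.52  2.06 -0.17  0.86 -0.08] zaxis [ 0.001  0.    -1.   ]
```

```bash
python3 -m inch '[{"dx":5,"dy":0.5,"dz":0,"spin":0,"jaw":0},{"dx":5,"dy":0.5,"dz":0,"spin":0,"jaw":0},{"dx":4,"dy":0,"dz":0,"spin":0,"jaw":0},{"dx":4,"dy":0,"dz":0,"spin":0,"jaw":0},{"dx":4,"dy":0,"dz":0,"spin":0,"jaw":0},{"dx":4,"dy":0,"dz":0,"spin":0,"jaw":0},{"dx":4,"dy":0,"dz":0,"spin":0,"jaw":0},{"dx":3,"dy":0,"dz":0,"spin":0,"jaw":0},{"dx":0,"dy":0,"dz":0,"spin":0,"jaw":0}]'
python3 rel.py 1 -104.5 204
```

```text
clock: 4.42
eef_pos: [0.4817, 0.081, 0.2027]
tcp_rot: [[0.036, 0.999, -0.0], [0.999, -0.036, 0.0], [0.0, -0.0, -1.0]]
wrist_force: [0.4, 0.6, 0.3]
gripper_width: 0.005
grasp_force: 0.0
t 4.42 clampxy [   0.5 -108.1] z 202.7 need tool mm [ 3.6  0.5 -1.3] spin 0.003 F [0.4 0.6 0.3] Tz [-0.07  0.01 -0.01] grip 0.0 w 0.5 q [-0.71  0.28  0.5   2.05 -0.18  0.86 -0.14] zaxis [-0.  0. -1.]
```

```bash
python3 -m inch '[{"dx":2,"dy":0,"dz":0,"spin":0,"jaw":0},{"dx":1,"dy":0,"dz":0,"spin":0,"jaw":0},{"dx":0,"dy":0,"dz":0,"spin":0,"jaw":0}]'
python3 rel.py 1 -104.5 204
```

```text
clock: 4.67
eef_pos: [0.4818, 0.0834, 0.2026]
tcp_rot: [[0.037, 0.999, -0.0], [0.999, -0.037, 0.0], [0.0, -0.0, -1.0]]
wrist_force: [-0.5, -1.3, 0.6]
gripper_width: 0.003
grasp_force: 0.5
t 4.67 clampxy [   0.5 -105.7] z 202.6 need tool mm [ 1.2  0.5 -1.4] spin 0.002 F [-0.5 -1.3  0.6] Tz [-0.29  0.09 -0.03] grip 0.5 w 0.3 q [-0.71  0.28  0.5   2.04 -0.18  0.86 -0.15] zaxis [-0.  0. -1.]
```

```bash
python3 -m inch '[{"dx":2,"dy":0,"dz":0,"spin":0,"jaw":0},{"dx":1,"dy":0,"dz":0,"spin":0,"jaw":0},{"dx":0,"dy":0,"dz":0,"spin":0,"jaw":0}]'
python3 rel.py 1 -104.5 204
```

```text
clock: 4.92
eef_pos: [0.4819, 0.0852, 0.2026]
tcp_rot: [[0.038, 0.999, -0.001], [0.999, -0.038, -0.001], [-0.001, -0.001, -1.0]]
wrist_force: [-0.7, -7.5, 2.4]
gripper_width: 0.003
grasp_force: 3.5
t 4.92 clampxy [   0.5 -103.9] z 202.6 need tool mm [-0.6  0.5 -1.4] spin 0.001 F [-0.7 -7.5  2.4] Tz [-1.61  0.18  0.01] grip 3.5 w 0.3 q [-0.72  0.28  0.5   2.04 -0.18  0.86 -0.16] zaxis [-0.001 -0.001 -1.   ]
```

```bash
python3 -m inch '[{"dx":1.5,"dy":0,"dz":0,"spin":0,"jaw":0},{"dx":1,"dy":0,"dz":0,"spin":0,"jaw":0},{"dx":0,"dy":0,"dz":0,"spin":0,"jaw":0}]'
python3 rel.py 1 -104.5 204
```

```text
clock: 5.17
eef_pos: [0.482, 0.0858, 0.2026]
tcp_rot: [[0.04, 0.999, -0.001], [0.999, -0.04, -0.004], [-0.004, -0.001, -1.0]]
wrist_force: [-2.2, -15.6, 6.4]
gripper_width: 0.005
grasp_force: 7.9
t 5.17 clampxy [   0.6 -103.3] z 202.6 need tool mm [-1.2  0.4 -1.4] spin -0.001 F [ -2.2 -15.6   6.4] Tz [-3.54  0.47  0.06] grip 7.9 w 0.4 q [-0.72  0.28  0.5   2.04 -0.17  0.86 -0.16] zaxis [-0.001 -0.004 -1.   ]
```

The force rose to 15 N at the expected spot, so the bar is home. I'll back off, rise and open.

```bash
python3 -m inch '[{"dx":-8,"dy":0,"dz":0,"spin":0,"jaw":0},{"dx":-20,"dy":0,"dz":0,"spin":0,"jaw":0},{"dx":0,"dy":0,"dz":-30,"spin":0,"jaw":0},{"dx":0,"dy":0,"dz":-35,"spin":0,"jaw":40},{"dx":0,"dy":0,"dz":-35,"spin":0,"jaw":70},{"dx":0,"dy":0,"dz":-35,"spin":0,"jaw":70},{"dx":0,"dy":0,"dz":-35,"spin":0,"jaw":70},{"dx":0,"dy":0,"dz":-10,"spin":0,"jaw":70},{"dx":0,"dy":0,"dz":0,"spin":0,"jaw":70},{"dx":0,"dy":0,"dz":0,"spin":0,"jaw":70}]'
python3 - <<'E'
from h import *
w=imaging.camera("wrist"); cv2.imwrite("pics/w2.png",w["color"][:,:,::-1])
O=np.array([0.4854,0.1891]);Y=-.0388;Rm=np.array([[np.cos(Y),-np.sin(Y)],[np.sin(Y),np.cos(Y)]])
for p in [(0,0,160),(0,0,105),(0,-90,20),(0,-95,36),(0,35,44),(10,-19,160)]: print(p,proj(w,[*(O+Rm@np.array(p[:2])/1000),p[2]/1000]).round(0))
E
python3 rel.py 0 0 350
```

```text
clock: 6.0
eef_pos: [0.4809, 0.061, 0.3826]
tcp_rot: [[0.036, 0.999, 0.001], [0.999, -0.036, 0.001], [0.001, 0.0, -1.0]]
wrist_force: [-0.6, 0.4, -0.6]
gripper_width: 0.449
grasp_force: 0.0
(0, 0, 160) [322.   9.]
(0, 0, 105) [322.  33.]
(0, -90, 20) [321. 171.]
(0, -95, 36) [321. 179.]
(0, 35, 44) [322.  -5.]
(10, -19, 160) [343.  56.]
t 6.05 clampxy [   0.2 -128.2] z 381.7 need tool mm [1.282e+02 1.000e-01 3.170e+01] spin 0.002 F [-1.2 -0.2 -0.9] Tz [-0.14  0.06  0.02] grip 0.0 w 43.1 q [-0.75  0.02  0.54  1.88 -0.01  1.25 -0.24] zaxis [-0.001  0.    -1.   ]
```

View pics/w2.png

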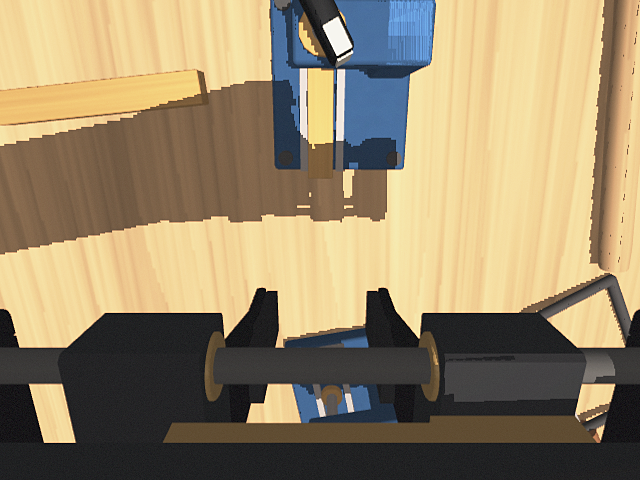

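The wrist view shows the bar's end at (321,178), just past the plate edge (row 169), so it is home. The wing runs from (316,0) to its white end at about (339,47), roughly 62° clockwise from the clamp's +x.

```bash
python3 - <<'E'
from h import *
w=imaging.camera("wrist")
O=np.array([0.4854,0.1891]);Y=-.0388;Rm=np.array([[np.cos(Y),-np.sin(Y)],[np.sin(Y),np.cos(Y)]])
f=lambda uv,z:(Rm.T@(ray(w,uv,z)[:2]-O)*1000).round(1)
print("left edge",f((303,5),.16),f((328,54),.16),"right",f((330,0),.16),f((350,42),.16),"end mid",f((339,48),.16))
print("plate corners",f((275,168),.02),f((403,168),.02),"bar end",f((321,178),.036),"arm edge corners",f((292,67),.105),f((407,72),.105))
E
```

```text
left edge [-8.9  1.1] [  2.4 -18.8] right [3.1 3.1] [ 12.4 -13.8] end mid [  7.4 -16.3]
plate corners [-39.8 -88.2] [ 68.4 -87.9] bar end [ -0.8 -94.2] arm edge corners [-18.1 -18.5] [ 50.1 -21.1]
```

```bash
python3 -m inch '[{"dx":33,"dy":0,"dz":0,"spin":0,"jaw":70},{"dx":33,"dy":0,"dz":0,"spin":0,"jaw":70},{"dx":33,"dy":-1,"dz":0,"spin":0,"jaw":70},{"dx":31,"dy":-1,"dz":0,"spin":0,"jaw":70},{"dx":0,"dy":0,"dz":0,"spin":-0.12,"jaw":70},{"dx":0,"dy":0,"dz":0,"spin":-0.12,"jaw":70},{"dx":0,"dy":0,"dz":0,"spin":-0.12,"jaw":70},{"dx":0,"dy":0,"dz":0,"spin":-0.12,"jaw":70},{"dx":0,"dy":0,"dz":0,"spin":-0.03,"jaw":70},{"dx":0,"dy":0,"dz":0,"spin":0,"jaw":70},{"dx":0,"dy":0,"dz":0,"spin":0,"jaw":70}]'
python3 rel.py -1.5 2 310 0.51
```

```text
clock: 7.02
eef_pos: [0.4836, 0.1907, 0.3814]
tcp_rot: [[-0.454, 0.891, -0.002], [0.891, 0.454, -0.001], [-0.0, -0.002, -1.0]]
wrist_force: [-0.3, -0.7, -0.4]
gripper_width: 0.803
grasp_force: 0.0
t 7.02 clampxy [-1.8  1.5] z 381.4 need tool mm [ 0.3  0.7 71.4] spin 0.0 F [-0.3 -0.7 -0.4] Tz [-0.06  0.05  0.03] grip 0.0 w 69.8 q [-0.84  0.11  0.41  1.79 -0.05  1.25  0.05] zaxis [-0.002 -0.001 -1.   ]
```

```bash
python3 -m inch '[{"dx":0,"dy":0,"dz":18,"spin":0,"jaw":70},{"dx":0,"dy":0,"dz":16,"spin":0,"jaw":70},{"dx":0,"dy":0,"dz":0,"spin":0,"jaw":70}]'
python3 - <<'E'
from h import *
w=imaging.camera("wrist"); cv2.imwrite("pics/w3.png",w["color"][:,:,::-1])
s=r.read_state(); g=s["eef_pos"]+0.164*s["tcp_rot"][:,2]; print(proj(w,g),proj(w,[*g[:2],.16]))
E
```

```text
clock: 7.27
eef_pos: [0.4829, 0.1905, 0.3454]
tcp_rot: [[-0.454, 0.891, -0.004], [0.891, 0.454, -0.003], [-0.0, -0.005, -1.0]]
wrist_force: [-1.4, -0.4, -1.6]
gripper_width: 0.808
grasp_force: 0.0
[324.58254917 330.84944415] [324.43785985 304.9859982 ]
```

View pics/w3.png

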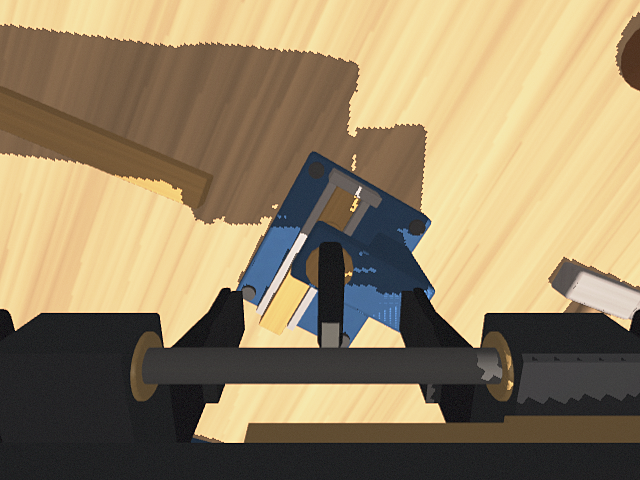

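The wrist view shows the wing upright between the open fingers, at column about 331 while the tool's centre is at 324. The unmarked end is up at row about 243 and the white end is at rows 322-348. A small shift in tool y is needed.

```bash
python3 - <<'E'
from h import *
w=imaging.camera("wrist"); s=r.read_state()
f=lambda uv,z:((s["tcp_rot"].T@(ray(w,uv,z)-s["eef_pos"]))*1000).round(1)[:2]
print("white",f((322,335),.16),f((341,335),.16),"white inner",f((331,322),.16),"far bottom",f((331,243),.124))
v=cv2.cvtColor(w["color"],cv2.COLOR_RGB2GRAY); print(v[240:350:3,331].tolist()); print(v[310,300:360:2].tolist())
E
```

```text
white [-16.5  -1.1] [-16.5   7.9] white inner [-9.6  3.1] far bottom [17.7  3.6]
[44, 28, 19, 27, 25, 24, 20, 27, 27, 30, 24, 27, 28, 24, 32, 27, 26, 28, 19, 30, 20, 22, 23, 26, 27, 28, 24, 94, 122, 121, 122, 121, 121, 123, 121, 122, 24]
[222, 231, 103, 101, 104, 103, 100, 107, 54, 24, 29, 28, 25, 23, 27, 21, 25, 24, 25, 27, 16, 109, 102, 104, 101, 104, 103, 103, 106, 93]
```

```bash
python3 -m inch '[{"dx":-3,"dy":3,"dz":0,"spin":0,"jaw":70},{"dx":0,"dy":0,"dz":18,"spin":0,"jaw":70},{"dx":0,"dy":0,"dz":17,"spin":0,"jaw":40},{"dx":0,"dy":0,"dz":0,"spin":0,"jaw":20},{"dx":0,"dy":0,"dz":0,"spin":0,"jaw":5},{"dx":0,"dy":0,"dz":0,"spin":0,"jaw":5},{"dx":0,"dy":0,"dz":0,"spin":0,"jaw":5},{"dx":0,"dy":0,"dz":0,"spin":0,"jaw":5},{"dx":0,"dy":0,"dz":0,"spin":0,"jaw":5},{"dx":0,"dy":0,"dz":0,"spin":0,"jaw":5}]' 25
python3 rel.py -1.5 2 310 0.51
```

```text
clock: 8.2
eef_pos: [0.488, 0.1895, 0.3142]
tcp_rot: [[-0.456, 0.89, 0.001], [0.89, 0.456, 0.001], [0.0, 0.001, -1.0]]
wrist_force: [0.5, -0.0, -0.4]
gripper_width: 0.28
grasp_force: 0.0
t 8.20 clampxy [2.5 0.5] z 314.2 need tool mm [ 3.3 -2.8  4.2] spin 0.002 F [ 0.5 -0.  -0.4] Tz [-0.07  0.05 -0.01] grip 0.0 w 24.3 q [-0.83  0.18  0.41  1.86 -0.08  1.11  0.09] zaxis [ 0.001  0.001 -1.   ]
```

```bash
python3 -m inch '[{"dx":0,"dy":0,"dz":4,"spin":0,"jaw":5},{"dx":0,"dy":0,"dz":0,"spin":0,"jaw":5},{"dx":0,"dy":0,"dz":0,"spin":0,"jaw":5},{"dx":0,"dy":0,"dz":0,"spin":0,"jaw":5},{"dx":0,"dy":0,"dz":0,"spin":0,"jaw":5},{"dx":0,"dy":0,"dz":0,"spin":0,"jaw":5}]' 25
python3 rel.py -1.5 2 310 0.51
```

```text
clock: 8.7
eef_pos: [0.4875, 0.1892, 0.3092]
tcp_rot: [[-0.455, 0.89, -0.002], [0.89, 0.455, -0.001], [0.0, -0.002, -1.0]]
wrist_force: [-4.2, -1.9, -3.7]
gripper_width: 0.133
grasp_force: 25.0
t 8.70 clampxy [2.1 0.2] z 309.2 need tool mm [ 3.3 -2.2 -0.8] spin 0.002 F [-4.2 -1.9 -3.7] Tz [-0.5  0.9 -0. ] grip 25.0 w 11.5 q [-0.83  0.19  0.41  1.87 -0.08  1.1   0.09] zaxis [-0.002 -0.001 -1.   ]
```

```bash
python3 -m inch '[{"dx":0,"dy":-1.2,"dz":0,"spin":0,"jaw":5},{"dx":0,"dy":0,"dz":0,"spin":0.08,"jaw":5},{"dx":0,"dy":0,"dz":0,"spin":0.08,"jaw":5},{"dx":0,"dy":0,"dz":0,"spin":0.08,"jaw":5},{"dx":0,"dy":0,"dz":0,"spin":0.08,"jaw":5},{"dx":0,"dy":0,"dz":0,"spin":0.08,"jaw":5},{"dx":0,"dy":0,"dz":0,"spin":0.08,"jaw":5},{"dx":0,"dy":0,"dz":0,"spin":0,"jaw":5},{"dx":0,"dy":0,"dz":0,"spin":0,"jaw":5}]'
python3 rel.py -1.5 2 310 0.51
```

```text
clock: 9.45
eef_pos: [0.4864, 0.1889, 0.3092]
tcp_rot: [[0.004, 1.0, -0.001], [1.0, -0.004, -0.0], [-0.0, -0.001, -1.0]]
wrist_force: [-3.2, -0.5, -6.6]
gripper_width: 0.134
grasp_force: 25.0
t 9.45 clampxy [ 1.  -0.2] z 309.2 need tool mm [ 2.3 -2.4 -0.8] spin -0.476 F [-3.2 -0.5 -6.6] Tz [-0.22  0.82 -0.07] grip 25.0 w 11.7 q [-0.87  0.19  0.46  1.87 -0.09  1.1  -0.38] zaxis [-0.001 -0.    -1.   ]
```

```bash
python3 -m inch '[{"dx":0,"dy":-1,"dz":-0.5,"spin":0.1,"jaw":5},{"dx":0,"dy":0,"dz":0,"spin":0.1,"jaw":5},{"dx":0,"dy":0,"dz":0,"spin":0.1,"jaw":5},{"dx":0,"dy":0,"dz":0,"spin":0.1,"jaw":5},{"dx":0,"dy":0,"dz":0,"spin":0.1,"jaw":5},{"dx":0,"dy":0,"dz":0,"spin":0.1,"jaw":5},{"dx":0,"dy":0,"dz":0,"spin":0.1,"jaw":5},{"dx":0,"dy":0,"dz":0,"spin":0.1,"jaw":5},{"dx":0,"dy":0,"dz":0,"spin":0.1,"jaw":5},{"dx":0,"dy":0,"dz":0,"spin":0.1,"jaw":5},{"dx":0,"dy":0,"dz":0,"spin":0.1,"jaw":5},{"dx":0,"dy":0,"dz":0,"spin":0,"jaw":5}]'
python3 rel.py -1.5 2 310 -1.571
```

```text
clock: 10.45
eef_pos: [0.4848, 0.1898, 0.3093]
tcp_rot: [[0.895, 0.445, -0.003], [0.445, -0.895, 0.0], [-0.002, -0.001, -1.0]]
wrist_force: [-4.6, 3.0, -11.3]
gripper_width: 0.132
grasp_force: 25.0
t 10.45 clampxy [-0.7  0.7] z 309.3 need tool mm [-0.1 -1.6 -0.7] spin 0.501 F [ -4.6   3.  -11.3] Tz [0.71 1.15 0.01] grip 25.0 w 11.5 q [-0.98  0.19  0.58  1.88 -0.12  1.1  -1.46] zaxis [-0.003  0.    -1.   ]
```

```bash
python3 -m inch '[{"dx":-0.5,"dy":-1,"dz":1.5,"spin":0.1,"jaw":5},{"dx":0,"dy":0,"dz":0,"spin":0.1,"jaw":5},{"dx":0,"dy":0,"dz":0,"spin":0.1,"jaw":5},{"dx":0,"dy":0,"dz":0,"spin":0.06,"jaw":5},{"dx":0,"dy":0,"dz":0,"spin":0.05,"jaw":5},{"dx":0,"dy":0,"dz":0,"spin":0,"jaw":5},{"dx":0,"dy":0,"dz":0,"spin":0,"jaw":5}]'
python3 rel.py -1.5 2 310 -1.571
```

```text
clock: 11.03
eef_pos: [0.4844, 0.1905, 0.3092]
tcp_rot: [[0.998, 0.058, -0.001], [0.058, -0.998, 0.002], [-0.001, -0.002, -1.0]]
wrist_force: [-8.4, 1.4, 2.5]
gripper_width: 0.136
grasp_force: 25.0
t 11.03 clampxy [-1.1  1.3] z 309.2 need tool mm [-0.3 -0.7 -0.8] spin 0.097 F [-8.4  1.4  2.5] Tz [ 0.25  1.99 -0.09] grip 25.0 w 11.9 q [-1.02  0.2   0.62  1.88 -0.13  1.1  -1.86] zaxis [-0.001  0.002 -1.   ]
```

```bash
python3 -m inch '[{"dx":0,"dy":0,"dz":0,"spin":0.04,"jaw":5},{"dx":0,"dy":0,"dz":0,"spin":0.04,"jaw":5},{"dx":0,"dy":0,"dz":0,"spin":0,"jaw":5},{"dx":0,"dy":0,"dz":0,"spin":0,"jaw":5}]'
python3 rel.py -1.5 2 310 -1.571
```

```text
clock: 11.37
eef_pos: [0.4843, 0.1906, 0.3092]
tcp_rot: [[1.0, -0.022, -0.001], [-0.022, -1.0, 0.002], [-0.001, -0.002, -1.0]]
wrist_force: [-7.6, 3.2, 2.3]
gripper_width: 0.138
grasp_force: 25.0
t 11.37 clampxy [-1.1  1.5] z 309.2 need tool mm [-0.4 -0.5 -0.8] spin 0.017 F [-7.6  3.2  2.3] Tz [ 0.42  1.93 -0.07] grip 25.0 w 12.0 q [-1.03  0.2   0.63  1.88 -0.13  1.1  -1.94] zaxis [-0.001  0.002 -1.   ]
```

```bash
python3 -m inch '[{"dx":-1.5,"dy":-0.3,"dz":0,"spin":0.03,"jaw":5},{"dx":0,"dy":0,"dz":0,"spin":0.03,"jaw":5},{"dx":0,"dy":0,"dz":0,"spin":0,"jaw":5},{"dx":0,"dy":0,"dz":0,"spin":0,"jaw":5}]'
python3 rel.py -1.5 2 310 -1.571
```

```text
clock: 11.7
eef_pos: [0.4836, 0.1907, 0.3092]
tcp_rot: [[0.997, -0.082, 0.002], [-0.082, -0.997, 0.001], [0.001, -0.002, -1.0]]
wrist_force: [-0.6, 3.8, -3.4]
gripper_width: 0.133
grasp_force: 25.0
t 11.70 clampxy [-1.8  1.5] z 309.2 need tool mm [ 0.3 -0.5 -0.8] spin -0.043 F [-0.6  3.8 -3.4] Tz [0.77 0.14 0.55] grip 25.0 w 11.6 q [-1.04  0.2   0.64  1.89 -0.13  1.1  -2.  ] zaxis [ 0.002  0.001 -1.   ]
```

```bash
python3 -m inch '[{"dx":0,"dy":0,"dz":0,"spin":0.03,"jaw":5},{"dx":0,"dy":0,"dz":0,"spin":0.03,"jaw":5},{"dx":0,"dy":0,"dz":0,"spin":0,"jaw":5},{"dx":0,"dy":0,"dz":0,"spin":0,"jaw":5}]'
python3 rel.py -1.5 2 310 -1.571
```

```text
clock: 12.03
eef_pos: [0.4835, 0.1906, 0.3092]
tcp_rot: [[0.99, -0.142, 0.001], [-0.142, -0.99, 0.001], [0.001, -0.002, -1.0]]
wrist_force: [-1.6, 4.4, 0.1]
gripper_width: 0.15
grasp_force: 26.1
t 12.03 clampxy [-1.9  1.5] z 309.2 need tool mm [ 0.4 -0.6 -0.8] spin -0.104 F [-1.6  4.4  0.1] Tz [1.12 0.41 0.58] grip 26.1 w 13.0 q [-1.04  0.2   0.65  1.89 -0.13  1.1  -2.06] zaxis [ 0.001  0.001 -1.   ]
```

The torque jumped to 0.58 N m and the pads spread, so the screw is seated. I'll back off a quarter turn.

```bash
python3 -m inch '[{"dx":0,"dy":0,"dz":0,"spin":-0.08,"jaw":5},{"dx":0,"dy":0,"dz":0,"spin":-0.1,"jaw":5},{"dx":0,"dy":0,"dz":0,"spin":-0.1,"jaw":5},{"dx":0,"dy":0,"dz":0,"spin":-0.1,"jaw":5},{"dx":0,"dy":0,"dz":0,"spin":-0.1,"jaw":5},{"dx":0,"dy":0,"dz":0,"spin":-0.1,"jaw":5},{"dx":0,"dy":0,"dz":0,"spin":-0.1,"jaw":5},{"dx":0,"dy":0,"dz":0,"spin":-0.1,"jaw":5},{"dx":0,"dy":0,"dz":0,"spin":-0.1,"jaw":5},{"dx":0,"dy":0,"dz":0,"spin":-0.1,"jaw":5},{"dx":0,"dy":0,"dz":0,"spin":-0.1,"jaw":5},{"dx":0,"dy":0,"dz":0,"spin":0,"jaw":5}]'
python3 rel.py -1.5 2 310 -0.03
```

```text
clock: 13.03
eef_pos: [0.4844, 0.1891, 0.3092]
tcp_rot: [[0.591, 0.807, 0.003], [0.807, -0.591, 0.0], [0.002, 0.002, -1.0]]
wrist_force: [4.5, 0.1, -2.2]
gripper_width: 0.139
grasp_force: 25.0
t 13.03 clampxy [-1.  0.] z 309.2 need tool mm [ 1.4 -1.5 -0.8] spin -0.563 F [ 4.5  0.1 -2.2] Tz [ 0.02 -0.99  0.07] grip 25.0 w 12.1 q [-0.93  0.19  0.53  1.88 -0.1   1.1  -1.  ] zaxis [ 0.003  0.    -1.   ]
```

```bash
python3 -m inch '[{"dx":0.3,"dy":0.6,"dz":0,"spin":-0.1,"jaw":5},{"dx":0,"dy":0,"dz":0,"spin":-0.1,"jaw":5},{"dx":0,"dy":0,"dz":0,"spin":-0.1,"jaw":5},{"dx":0,"dy":0,"dz":0,"spin":-0.1,"jaw":5},{"dx":0,"dy":0,"dz":0,"spin":-0.08,"jaw":5},{"dx":0,"dy":0,"dz":0,"spin":-0.08,"jaw":5},{"dx":0,"dy":0,"dz":0,"spin":0,"jaw":5},{"dx":0,"dy":0,"dz":0,"spin":0,"jaw":5},{"dx":0,"dy":0,"dz":0,"spin":0,"jaw":5},{"dx":0,"dy":0,"dz":0,"spin":0,"jaw":5}]'
python3 rel.py -1.5 2 310 -0.03
python3 - <<'E'
from h import *
w=imaging.camera("wrist");t=imaging.camera("side")
im=np.hstack([w["color"],cv2.resize(t["color"][220:310,260:380],(640,480),interpolation=cv2.INTER_CUBIC)]); cv2.imwrite("pics/f.png",cv2.resize(im,(800,300))[:,:,::-1])
E
```

```text
clock: 13.87
eef_pos: [0.4853, 0.1889, 0.3092]
tcp_rot: [[0.081, 0.997, 0.003], [0.997, -0.081, -0.0], [0.0, 0.003, -1.0]]
wrist_force: [7.5, 0.2, -4.1]
gripper_width: 0.134
grasp_force: 25.0
t 13.87 clampxy [-0.1 -0.3] z 309.2 need tool mm [ 2.2 -1.5 -0.8] spin -0.012 F [ 7.5  0.2 -4.1] Tz [-0.2  -1.55  0.03] grip 25.0 w 11.7 q [-0.88  0.18  0.47  1.88 -0.09  1.1  -0.46] zaxis [ 0.003 -0.    -1.   ]
```

View pics/f.png

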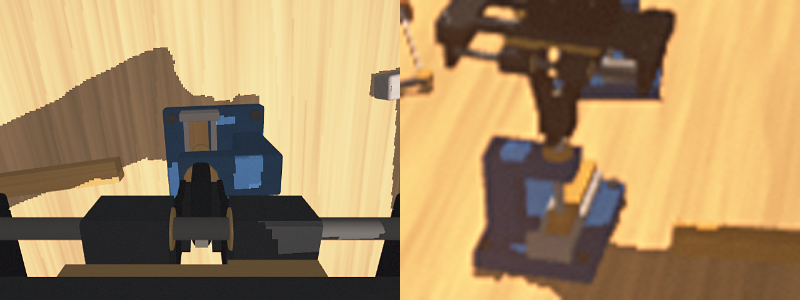

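The wrist view shows the wing at (202,170-245) held between the pads and parallel to the bar, white end towards −y. The bar meets the stop plate at about (200,120). I'll ease the side load, let it settle and hand in.

```bash
python3 -m inch '[{"dx":0,"dy":1,"dz":0.5,"spin":0,"jaw":5},{"dx":0,"dy":0,"dz":0,"spin":0,"jaw":5},{"dx":0,"dy":0,"dz":0,"spin":0,"jaw":5},{"dx":0,"dy":0,"dz":0,"spin":0,"jaw":5},{"dx":0,"dy":0,"dz":0,"spin":0,"jaw":5},{"dx":0,"dy":0,"dz":0,"spin":0,"jaw":5}]'
python3 rel.py -1.5 2 310 -0.03
python3 -c "
from station import workorder
print(workorder.finish_job())"
```

```text
clock: 14.47
eef_pos: [0.4857, 0.1888, 0.3092]
tcp_rot: [[0.081, 0.997, 0.001], [0.997, -0.081, -0.0], [0.0, 0.001, -1.0]]
wrist_force: [-0.4, -2.7, 6.0]
gripper_width: 0.133
grasp_force: 25.0
t 14.47 clampxy [ 0.4 -0.3] z 309.2 need tool mm [ 2.2 -1.9 -0.8] spin -0.012 F [-0.4 -2.7  6. ] Tz [-0.57  0.02  0.03] grip 25.0 w 11.5 q [-0.88  0.19  0.47  1.88 -0.09  1.1  -0.46] zaxis [ 0.001 -0.    -1.   ]
the job is handed in; nothing more can be done
None
```

I pushed the bar home, seated the screw and backed it off a quarter turn, then handed the job in at about 14.5 s still gripping the screw at 25 N; no verdict was returned.

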